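# Pair the cactus pots with their saucers

### The job

The three potted cacti on the packing bench stand on the wrong saucers. Swap them round so that each pot ends upright in the middle of the saucer of its own colour, parking a pot on the empty cork mat on the way; keep them upright, set them down gently, never on the bare bench. Leave the green glass vase and the pink ribbon spool where they are.

Things in the scene. Friction and masses are not known exactly. Their poses are not given: they have to be found in the camera images.
- pot_white_center (a point): Loose white glazed pot with a round ball cactus with a tiny red flower on top. Straight cylinder, 54 mm diameter, 64 mm tall; this point is on its axis half-way up, z up. The cactus stays within 20 mm of the axis and ends at most 36 mm above the rim. About 0.24 kg. Grip across the diameter, in the upper half. Starts upright in the middle of a saucer of another colour.
- pot_blue_center (a point): Loose blue glazed pot with a single upright dark green column cactus on top. Straight cylinder, 54 mm diameter, 64 mm tall; this point is on its axis half-way up, z up. The cactus stays within 20 mm of the axis and ends at most 36 mm above the rim. About 0.24 kg. Grip across the diameter, in the upper half. Starts upright in the middle of a saucer of another colour.
- pot_yellow_center (a point): Loose yellow glazed pot with a cluster of three thin light green cactus stems on top. Straight cylinder, 54 mm diameter, 64 mm tall; this point is on its axis half-way up, z up. The cactus stays within 20 mm of the axis and ends at most 36 mm above the rim. About 0.24 kg. Grip across the diameter, in the upper half. Starts upright in the middle of a saucer of another colour.
- saucer_white: Round white saucer, fixed to the bench, 100 mm across, flat inner floor about 80 mm across and 10 mm above the bench, rim 16 mm above the bench. Origin on the bench under its middle, z up.
- saucer_blue: Round blue saucer, fixed to the bench, 100 mm across, flat inner floor about 80 mm across and 10 mm above the bench, rim 16 mm above the bench. Origin on the bench under its middle, z up.
- saucer_yellow: Round yellow saucer, fixed to the bench, 100 mm across, flat inner floor about 80 mm across and 10 mm above the bench, rim 16 mm above the bench. Origin on the bench under its middle, z up.
- cork_mat: Round plain brown cork mat, fixed, flat, 100 mm across and 10 mm thick, empty at the start: the spare spot. Origin on the bench under its middle, z up.
- vase_center (a point): Bystander: small loose green glass bottle vase, 60 mm at its widest, 100 mm tall, standing among the saucers; this point is half-way up (50 mm above the bench).
- spool_center (a point): Bystander: loose spool of pink ribbon with a white hub, lying flat, 60 mm across, 34 mm tall; this point is at its middle (17 mm above the bench).

How it is judged:
By the outcome, as a careful person would: the job done as asked, in the order asked, and still so for the second after the job is handed in, with the robot touching nothing.
It also fails if it takes over 112 s, if anything falls off the work surface, if the arm or the gripper's body presses on something with over 40 N, if the wrist force passes 120 N, or if a joint passes its speed limit or range.

### The arm

A 6-joint arm with a two-finger parallel gripper is mounted at the origin on the work surface. World frame = base frame: x ahead of the robot, y to its left, z up, the work surface at z = 0. Lengths are in m, angles in rad, forces in N, time in s.
With the tool pointing down it reaches from about 0.3 to 0.775 m from the base axis. Payload 14.6 kg.
Tool frame: the origin (TCP) lies at the centre of the arm's flange, where the gripper is bolted on; the fingertips stand 199 mm ahead of it and the grasp point (between the pads) lies 180 mm ahead of it; z points along the fingers, y is the line along which they close (so a half turn about z gives the same grasp; the last joint's range is limited). The gripper opens to 94 mm and grips with 3 to 60 N. Pads are 16 mm wide; open, the fingers measure 119 mm over their backs; the gripper's body (75 mm by 177 mm) begins 78 mm behind the grasp point.
Start: joints at [-1.356, 0.3, 1.521, -0, 1.321, -0.067], TCP at [0.153, -0.528, 0.405] pointing down, gripper open.
Joint ranges: [-3.03, 3.03], [-0.79, 2.21], [0.23, 2.52], [-1.04, 4.18], [0, 3.07], [-2.55, 2.55]. Speed limits (rad/s): [2.22, 2.22, 2.57, 3.14, 3.14, 3.14].

### API

Orientations are given as [roll, pitch, yaw] about the fixed x, y, z axes, in that order (R = Rz(yaw) Ry(pitch) Rx(roll)).
In Python, from station import ctrl gives the robot as it stands. The module is installed in compiled form; this text tells all that it offers.
- The arm moves only by the tool servo_tool, never from a script. Its argument "motion" is a list of rows, each a list of 5 numbers: the closure, from 0 (fully open) to 1 (shut), then the shift along the world's x, y, z in cm, then the turn about the world's z in degrees. A call has 1 to 20 rows; each row is the pose to reach, as a shift and turn from the pose commanded when the call began; what a row does not reach only later rows make up. A row lasts 1/8 s, in which the tool goes at most 62.5 mm and 10.7 degrees, less where a joint would pass 70% of its speed; a pose out of reach is approached as far as the arm can. A call with a gripper value outside its range is refused whole. The fingers move at their own pace and stop on an object; "squeeze" is the grip in N (left out, the last holds). Time passes only in rows, so rows that repeat a pose let the fingers close. It gives the time, the measured TCP pose, the force, the opening and the grip force at its end, in the units of the state.
- ctrl.get_obs(): the state, without advancing time (a new reading comes with each control period).
- ctrl.camera(name): name is "scene" or "top" or "wrist"; returns a dict with "image" (420x560x3 uint8, red, green, blue), "fx", "fy", "cx", "cy" (pixels), "camera_from_world" (4x4, takes a point from world to camera coordinates); the wrist camera has in their place "hand_eye" (4x4, takes a point from camera to tool coordinates, whose origin is the TCP and whose axes are the flange's). Camera axes: x right, y up, looking along -z (the intrinsics and any distortion apply to the point x, -y, -z); pixel columns grow to the right and rows downward; lengths in m; the calibration is good to about 2 mm. A picture is of the moment at which its call begins: read the wrist's pose just before it. There is no depth.
- ctrl.hand_in(): hands the job in; it is judged then, once.
The state is a dict: "time_s": time; "qpos": joint angles; "joint_vel": joint speeds; "tau": joint torques, N m; "ee_pos": TCP position; "eef_rot": TCP orientation; "force": force on the tool from outside, world axes, zero at the start; "moment": the same for the moment, N m; "grip_width": finger opening in m; "grip_force": force on a finger pad.
Only numpy, scipy, OpenCV 4.12 (cv2) and the standard library are available. Lean on these libraries where they do the work, as an engineer would, in place of code of your own. Each camera call takes 0.05 s, during which the arm holds its last target. There are 200 camera calls.

## Working session

There is one attempt and no reset: what is moved stays moved. The work goes in short steps, Python scripts to look and compute and a tool call to move; the robot and the scene stay as the last step left them, time stands still between calls to the robot, and variables do not carry over. Pictures are saved under pics/ and viewed, at most 14 in all, crops included, and the job is handed in when it is done.

Besides the shell and the picture viewer there is one more tool, called by a JSON object that holds its "name" and its "arguments". servo_tool: Moves the arm, as the interface text tells. Its arguments: {"type":"object","properties":{"motion":{"type":"array","items":{"type":"array","items":{"type":"number"}}},"squeeze":{"type":"number"}},"required":["motion"]}

```bash
mkdir -p pics; ls
python3 - <<'E'
from station import ctrl
import cv2,numpy as np
np.set_printoptions(precision=4,suppress=True)
for n in("top","scene"):
    c=ctrl.camera(n); cv2.imwrite(f"pics/{n}0.png",c["image"][:,:,::-1]); print({k:v for k,v in c.items() if k!="image"})
    np.save(f"pics/{n}0.npy",c["image"])
o=ctrl.get_obs();print(o)
E
```

```text
pics
{'fx': 445.5826246726724, 'fy': 445.5826246726724, 'cx': 280.8508434630907, 'cy': 200.32737500527185, 'camera_from_world': array([[ 0.0382, -0.9993,  0.0024, -0.0245],
       [ 0.9777,  0.0378,  0.2067, -0.5914],
       [-0.2066, -0.0055,  0.9784, -0.9696],
       [ 0.    ,  0.    ,  0.    ,  1.    ]])}
{'fx': 533.3905409662152, 'fy': 533.3905409662152, 'cx': 273.74491370306595, 'cy': 207.49556461134753, 'camera_from_world': array([[-0.5056,  0.8627, -0.0141,  0.3056],
       [-0.7041, -0.4031,  0.5846,  0.3824],
       [ 0.4986,  0.3055,  0.8112, -1.4655],
       [ 0.    ,  0.    ,  0.    ,  1.    ]])}
{'time_s': 0.1, 'qpos': array([-1.3556,  0.3004,  1.5215, -0.    ,  1.3207, -0.0666]), 'joint_vel': array([ 0.0014, -0.0013, -0.0022,  0.0002,  0.002 ,  0.0013]), 'tau': array([ -0.0012, -53.2645, -35.3285,   0.0709,   0.0235,  -0.0001]), 'ee_pos': array([ 0.1529, -0.5283,  0.4042]), 'eef_rot': array([-3.1406, -0.    ,  0.2818]), 'force': array([-0.4081,  0.415 , -0.8526]), 'moment': array([0.0022, 0.0234, 0.0392]), 'grip_force': 0.0, 'grip_width': 0.09435584305275732}
```

View pics/top0.png

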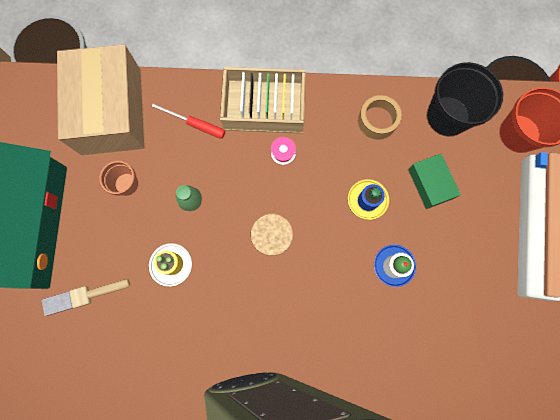

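View pics/scene0.png

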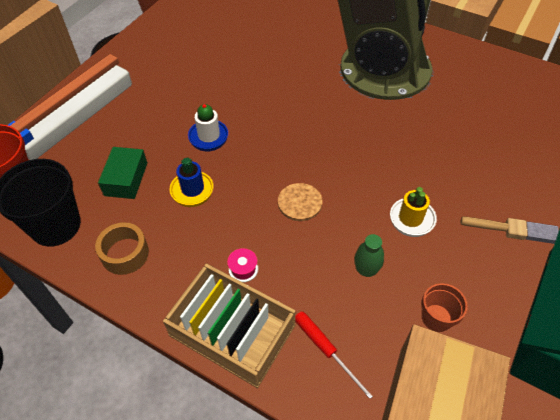

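The top view shows the yellow pot on the white saucer (170,265), the blue pot on the yellow saucer (368,199) and the white pot on the blue saucer (395,266). The cork mat is at (272,234), the vase at (188,198) and the spool at (283,150). The scene view shows the same layout. Order: white→cork, blue→blue, yellow→yellow, white→white.

```bash
cat > h.py <<'E'
import numpy as np,cv2
from station import ctrl
np.set_printoptions(precision=4,suppress=True)
def ray(c,u,v,z,T=None):
    M=np.linalg.inv(c["camera_from_world"]) if T is None else T
    d=M[:3,:3]@np.array([(u-c["cx"])/c["fx"],-(v-c["cy"])/c["fy"],-1]); o=M[:3,3]
    return (o+d*(z-o[2])/d[2])
def blob(mask,seed,r):
    m=np.zeros(mask.shape,np.uint8); cv2.circle(m,seed,r,255,-1); m&=mask.astype(np.uint8)*255
    n,l,s,_=cv2.connectedComponentsWithStats(m); k=1+np.argmax(s[1:,4])
    p=np.argwhere(l==k)[:,::-1].astype(np.int32); return cv2.convexHull(p),s[k,4]
E
python3 - <<'E'
from h import *
c=ctrl.camera("top"); hsv=cv2.cvtColor(c["image"],cv2.COLOR_RGB2HSV); H,S,V=[hsv[:,:,i].astype(int) for i in range(3)]
white=(S<60)&(V>120); blue=(H>105)&(H<130)&(S>120)&(V>60); yel=(H>20)&(H<35)&(S>120)&(V>100)
bg=np.median(c["image"][200:300,300:340].reshape(-1,3),0); cork=(V>140)&(S<160)
vase=(H>40)&(H<90)&(S>60); pink=((H>150)&(S>100)&(V>100))
def metric(n,m,s,r,z):
    h,a=blob(m,s,r); P=np.array([ray(c,u,v,z)[:2] for u,v in h[:,0]],np.float32); e=cv2.fitEllipse(P)
    (cx,cy),R=cv2.minEnclosingCircle(P); print(n,np.array(e[0]),np.array(e[1]),"mec",cx,cy,R,a)
metric("Swhite",white,(170,265),26,.015);metric("Sblue",blue,(395,266),26,.015);metric("Syel",yel,(368,199),26,.015)
metric("cork",cork,(272,234),26,.01);
metric("Pyel",yel,(167,262),18,.074);metric("Pblue",blue,(373,196),18,.074);metric("Pwhite",white,(402,265),16,.074)
metric("vase",vase,(188,198),20,.05);metric("spool",pink,(283,150),20,.034)
E
```

```text
Swhite [0.4384 0.2533] [0.1004 0.1009] mec 0.4381847381591797 0.25362247228622437 0.050881076604127884 913
Sblue [ 0.4568 -0.2749] [0.0966 0.0973] mec 0.45658233761787415 -0.2749808132648468 0.04917334020137787 720
Syel [ 0.6137 -0.2125] [0.0992 0.0996] mec 0.6136035323143005 -0.21240371465682983 0.05012185499072075 741
cork [0.5204 0.0166] [0.1242 0.1251] mec 0.5202914476394653 0.016877973452210426 0.06278887391090393 2121
Pyel [0.439 0.243] [0.0503 0.0641] mec 0.43811118602752686 0.24288974702358246 0.031566426157951355 194
Pblue [ 0.605  -0.2073] [0.0508 0.0668] mec 0.6051933765411377 -0.20667539536952972 0.03295256569981575 269
Pwhite [ 0.4528 -0.2709] [0.0548 0.0634] mec 0.451248437166214 -0.2718864381313324 0.03130621463060379 313
vase [0.5933 0.2159] [0.0545 0.0659] mec 0.5940903425216675 0.21625012159347534 0.033141449093818665 477
spool [ 0.727  -0.0017] [0.0595 0.0624] mec 0.726448655128479 -0.0010620842222124338 0.0315210185945034 417
```

{"name": "servo_tool", "arguments": {"motion": [[0,3,2.5,0,0],[0,6,5,0,0],[0,9,7.5,0,0],[0,12,10,0,0],[0,15,12.5,0,0],[0,18,15,0,0],[0,21,17.5,0,0],[0,24,20,0,0],[0,27,22.5,0,0],[0,30.4,25.3,0,0],[0,30.4,25.3,0,0],[0,30.4,25.3,0,0]], "squeeze": 20}}

```text
time_s: 1.65
ee_pos: [0.4567, -0.2755, 0.4044]
eef_rot: [-3.141, 0.001, 0.282]
force: [0.7, 0.1, 0.5]
grip_width: 0.0939
grip_force: 0.0
```

Run:
```python
from h import *
o=ctrl.get_obs(); c=ctrl.camera("wrist"); print(o["ee_pos"],o["eef_rot"],o["time_s"],{k:v for k,v in c.items() if k!="image"})
cv2.imwrite("pics/w1.png",c["image"][:,:,::-1])
c=ctrl.camera("top"); cv2.imwrite("pics/top1.png",c["image"][:,:,::-1]);hsv=cv2.cvtColor(c["image"],cv2.COLOR_RGB2HSV)
bg=np.array(c["image"][234,310],int); print(hsv[234,310],hsv[234,272])
lab=cv2.cvtColor(c["image"],cv2.COLOR_RGB2LAB).astype(int); d=np.linalg.norm(lab-lab[225:245,310:320].reshape(-1,3).mean(0),axis=2)
h,a=blob(d>14,(272,234),30); P=np.array([ray(c,u,v,.01)[:2] for u,v in h[:,0]],np.float32); print(cv2.fitEllipse(P),cv2.minEnclosingCircle(P))
```

```text
[ 0.4567 -0.2755  0.4044] [-3.1412  0.0005  0.282 ] 1.65 {'fx': 363.1788611187973, 'fy': 363.1788611187973, 'cx': 283.04607370155514, 'cy': 212.2744669335137, 'hand_eye': array([[-0.0008,  0.969 ,  0.2472,  0.0718],
       [ 1.    ,  0.0008, -0.    , -0.0005],
       [-0.0002,  0.2472, -0.969 ,  0.0196],
       [ 0.    ,  0.    ,  0.    ,  1.    ]])}
[ 11 124 193] [ 17  88 241]
((0.519043505191803, 0.01792808249592781), (0.10153625905513763, 0.10269436240196228), 1.036289930343628) ((0.5188999772071838, 0.017745714634656906), 0.05196216702461243)
```

View pics/w1.png

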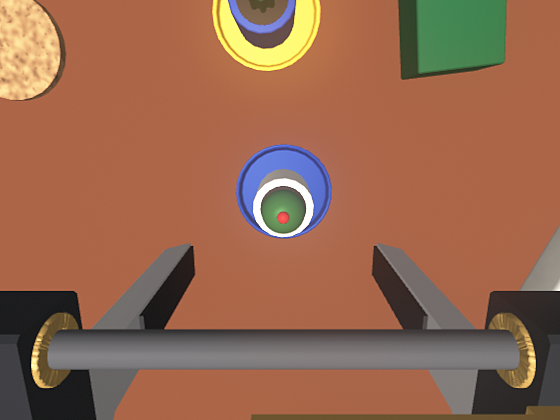

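The wrist view shows the white pot's rim ring at about (284,208), between the fingers, and the blue saucer at about (284,191). The path down is clear.

```bash
cat >> h.py <<'E'
def wrist(save=None):
    from scipy.spatial.transform import Rotation as R
    o=ctrl.get_obs(); c=ctrl.camera("wrist"); T=np.eye(4); T[:3,:3]=R.from_euler("xyz",o["eef_rot"]).as_matrix(); T[:3,3]=o["ee_pos"]
    if save: cv2.imwrite(save,c["image"][:,:,::-1])
    hsv=cv2.cvtColor(c["image"],cv2.COLOR_RGB2HSV); H,S,V=[hsv[:,:,i].astype(int) for i in range(3)]
    m=dict(white=(S<40)&(V>215),blue=(H>105)&(H<130)&(S>120)&(V>60),yel=(H>20)&(H<35)&(S>120)&(V>100))
    return o,c,T@c["hand_eye"],m
def fit(c,T,m,s,r,z):
    h,a=blob(m,s,r); P=np.array([ray(c,u,v,z,T)[:2] for u,v in h[:,0]],np.float32); e=cv2.fitEllipse(P); return np.array(e[0]),np.array(e[1])
E
python3 - <<'E'
from h import *
o,c,T,m=wrist()
print(o["ee_pos"],fit(c,T,m["white"],(284,208),40,.074),fit(c,T,m["blue"],(284,191),55,.015))
E
```

```text
[ 0.4564 -0.2759  0.4046] (array([ 0.4529, -0.2758]), array([0.0528, 0.0531])) (array([ 0.4552, -0.2758]), array([0.0978, 0.0983]))
```

{"name": "servo_tool", "arguments": {"motion": [[0,-0.3,0,-2,0],[0,-0.3,0,-4,0],[0,-0.3,0,-6,0],[0,-0.3,0,-8,0],[0,-0.3,0,-10,0],[0,-0.3,0,-12,0],[0,-0.3,0,-14,0],[0,-0.3,0,-15.5,0],[0,-0.3,0,-16.4,0],[0,-0.3,0,-16.4,0],[0.3,-0.3,0,-16.4,0],[0.4,-0.3,0,-16.4,0],[0.6,-0.3,0,-16.4,0],[1,-0.3,0,-16.4,0],[1,-0.3,0,-16.4,0],[1,-0.3,0,-16.4,0],[1,-0.3,0,-16.4,0]], "squeeze": 20}}

```text
time_s: 3.92
ee_pos: [0.454, -0.2753, 0.2408]
eef_rot: [3.141, -0.0, 0.282]
force: [0.2, -0.6, 2.0]
grip_width: 0.0534
grip_force: 20.0
```

{"name": "servo_tool", "arguments": {"motion": [[1,0,0,0.5,0],[1,0,0,2,0],[1,0,0,4.5,0],[1,0,0,7,0],[1,0,0,9.5,0],[1,0,0,12,0],[1,0.3,1,14,0],[1,0.9,4,14,0],[1,1.7,7.5,14,0],[1,2.5,11,14,0],[1,3.3,14.5,14,0],[1,4.1,18,14,0],[1,4.9,21.5,14,0],[1,5.6,25,14,0],[1,6.2,27.5,14,0],[1,6.5,29,14,0],[1,6.6,29.4,14,0],[1,6.6,29.4,14,0],[1,6.6,29.4,14,0]]}}

```text
time_s: 6.3
ee_pos: [0.5199, 0.018, 0.3807]
eef_rot: [3.142, 0.0, 0.281]
force: [-0.3, -0.2, -3.3]
grip_width: 0.0538
grip_force: 20.0
```

Run:
```python
from h import *
o=ctrl.get_obs();print(o["ee_pos"],o["force"],o["grip_width"],o["grip_force"])
o,c,T,m=wrist("pics/w2.png")
```

```text
[0.5199 0.018  0.3807] [-0.3251 -0.162  -3.3445] 0.05379662286143798 19.99946415424347
```

View pics/w2.png

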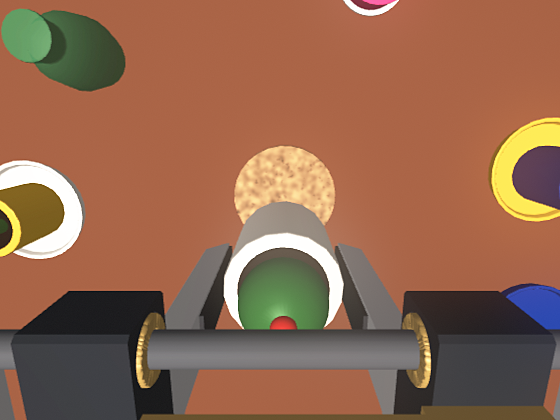

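The white pot is held upright between the fingers, with the cork mat at (285,195) straight below it. I'll lower it now.

{"name": "servo_tool", "arguments": {"motion": [[1,0,0,-1.5,0],[1,0,0,-4,0],[1,0,0,-6.5,0],[1,0,0,-9,0],[1,0,0,-11,0],[1,0,0,-12.5,0],[1,0,0,-13.3,0],[1,0,0,-13.7,0],[1,0,0,-13.9,0],[1,0,0,-14,0],[1,0,0,-14,0],[1,0,0,-14,0]]}}

```text
time_s: 7.85
ee_pos: [0.52, 0.0187, 0.2408]
eef_rot: [3.141, -0.0, 0.282]
force: [0.2, -0.3, -3.1]
grip_width: 0.0539
grip_force: 20.0
```

{"name": "servo_tool", "arguments": {"motion": [[1,0,0,-0.05,0],[1,0,0,-0.1,0],[1,0,0,-0.1,0],[1,0,0,-0.1,0]]}}

```text
time_s: 8.35
ee_pos: [0.52, 0.0187, 0.2407]
eef_rot: [3.141, -0.001, 0.282]
force: [-6.2, -0.6, 12.0]
grip_width: 0.0537
grip_force: 20.0
```

{"name": "servo_tool", "arguments": {"motion": [[1,0,0,0.05,0],[0.4,0,0,0.05,0],[0.3,0,0,0.05,0],[0.2,0,0,0.05,0],[0,0,0,0.05,0],[0,0,0,0.05,0],[0,0,0,0.05,0],[0,0,0,2,0],[0,0,0,5,0],[0,0,0,8,0],[0,0,0,11,0],[0,0,0,14,0],[0,0,0,16.4,0],[0,2,-5,16.4,0],[0,4,-10,16.4,0],[0,6,-15,16.4,0],[0,7.8,-20,16.4,0],[0,9.2,-23,16.4,0],[0,9.2,-23,16.4,0],[0,9.2,-23,16.4,0]]}}

```text
time_s: 10.85
ee_pos: [0.6118, -0.2107, 0.4035]
eef_rot: [-3.141, 0.0, 0.282]
force: [-0.2, 1.0, -0.9]
grip_width: 0.0941
grip_force: 0.0
```

Run:
```python
from h import *
o,c,T,m=wrist("pics/w3.png")
print(o["ee_pos"]);
print(fit(c,T,m["blue"],(284,208),50,.074),fit(c,T,m["yel"],(284,191),58,.015))
c=ctrl.camera("top"); cv2.imwrite("pics/top3.png",c["image"][:,:,::-1])
```

```text
[ 0.6118 -0.2107  0.4035]
(array([ 0.6095, -0.2134]), array([0.0516, 0.0518])) (array([ 0.612 , -0.2135]), array([0.0988, 0.099 ]))
```

View pics/w3.png

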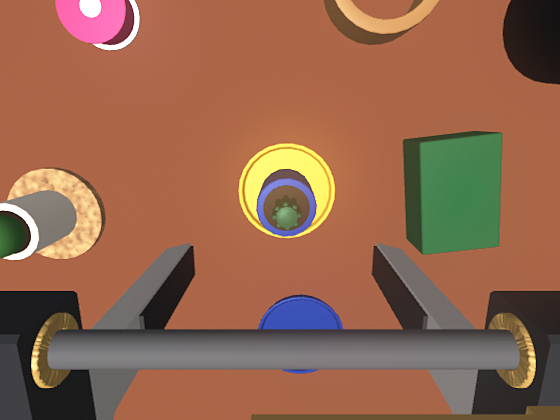

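View pics/top3.png

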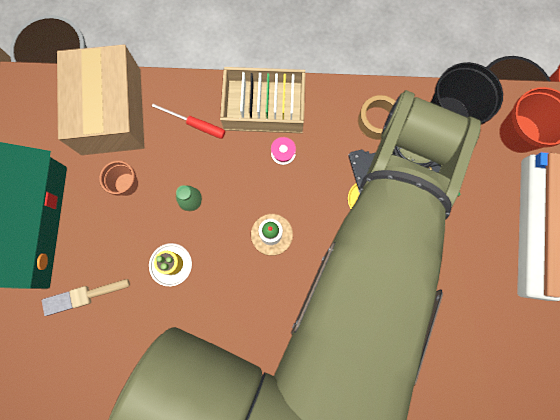

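The white pot stands in the middle of the cork mat (271,232 in top). In the wrist view the blue pot's rim is at (287,208) on the yellow saucer, and the green box clears the fingers.

{"name": "servo_tool", "arguments": {"motion": [[0,-0.1,-0.3,-2,0],[0,-0.1,-0.3,-4,0],[0,-0.1,-0.3,-6,0],[0,-0.1,-0.3,-8,0],[0,-0.1,-0.3,-10,0],[0,-0.1,-0.3,-12,0],[0,-0.1,-0.3,-14,0],[0,-0.1,-0.3,-15.5,0],[0,-0.1,-0.3,-16.3,0],[0,-0.1,-0.3,-16.3,0],[0.3,-0.1,-0.3,-16.3,0],[0.4,-0.1,-0.3,-16.3,0],[0.6,-0.1,-0.3,-16.3,0],[1,-0.1,-0.3,-16.3,0],[1,-0.1,-0.3,-16.3,0],[1,-0.1,-0.3,-16.3,0],[1,-0.1,-0.3,-16.3,0]]}}

```text
time_s: 13.08
ee_pos: [0.611, -0.2143, 0.2408]
eef_rot: [3.142, -0.0, 0.282]
force: [-1.6, 1.0, 2.6]
grip_width: 0.0537
grip_force: 20.0
```

{"name": "servo_tool", "arguments": {"motion": [[1,0,0,0.5,0],[1,0,0,2,0],[1,0,0,4.5,0],[1,0,0,7,0],[1,0,0,9,0],[1,-1,-0.4,10,0],[1,-3.5,-1.4,10,0],[1,-6,-2.4,10,0],[1,-9,-3.6,10,0],[1,-12,-4.8,10,0],[1,-14.5,-5.7,10,0],[1,-15.7,-6.2,10,0],[1,-15.7,-6.2,10,0],[1,-15.7,-6.2,8,0],[1,-15.7,-6.2,5.5,0],[1,-15.7,-6.2,3,0],[1,-15.7,-6.2,1.5,0],[1,-15.7,-6.2,0.5,0],[1,-15.7,-6.2,0.1,0],[1,-15.7,-6.2,0.1,0]]}}

```text
time_s: 15.58
ee_pos: [0.4541, -0.2763, 0.2419]
eef_rot: [3.141, -0.0, 0.282]
force: [0.1, 0.2, -1.4]
grip_width: 0.0535
grip_force: 20.0
```

{"name": "servo_tool", "arguments": {"motion": [[1,0,0,-0.05,0],[1,0,0,-0.1,0],[1,0,0,-0.1,0],[1,0,0,-0.1,0]]}}

```text
time_s: 16.08
ee_pos: [0.4539, -0.2763, 0.2408]
eef_rot: [3.141, -0.0, 0.282]
force: [0.0, 0.2, -1.2]
grip_width: 0.054
grip_force: 20.0
```

{"name": "servo_tool", "arguments": {"motion": [[1,0,0,-0.03,0],[1,0,0,-0.06,0],[1,0,0,-0.06,0],[1,0,0,-0.06,0]]}}

```text
time_s: 16.58
ee_pos: [0.454, -0.2763, 0.2407]
eef_rot: [3.141, -0.0, 0.282]
force: [-3.8, 2.2, 7.3]
grip_width: 0.0539
grip_force: 20.0
```

{"name": "servo_tool", "arguments": {"motion": [[0.4,0,0,0,0],[0.3,0,0,0,0],[0.2,0,0,0,0],[0,0,0,0,0],[0,0,0,0,0],[0,0,0,0,0],[0,0,0,2,0],[0,0,0,5,0],[0,0,0,8,0],[0,0,0,11,0],[0,0,0,14,0],[0,0,0,16.4,0],[0,0,0,16.4,0]]}}

```text
time_s: 18.2
ee_pos: [0.4539, -0.2763, 0.4054]
eef_rot: [3.139, -0.002, 0.282]
force: [0.4, 0.1, -1.1]
grip_width: 0.0938
grip_force: 0.0
```

Run:
```python
from h import *
o,c,T,m=wrist("pics/w4.png"); print(o["ee_pos"])
```

```text
[ 0.4539 -0.2763  0.4054]
```

{"name": "servo_tool", "arguments": {"motion": [[0,-0.1,1.5,0,0],[0,-0.2,5,0,0],[0,-0.3,9,0,0],[0,-0.4,13,0,0],[0,-0.5,17,0,0],[0,-0.6,21,0,0],[0,-0.8,25,0,0],[0,-0.9,29,0,0],[0,-1,33,0,0],[0,-1.1,37,0,0],[0,-1.2,41,0,0],[0,-1.3,45,0,0],[0,-1.4,49,0,0],[0,-1.5,51.5,0,0],[0,-1.6,52.9,0,0],[0,-1.6,52.9,0,0],[0,-1.6,52.9,0,0]]}}

```text
time_s: 20.38
ee_pos: [0.4379, 0.2521, 0.4039]
eef_rot: [3.141, 0.0, 0.281]
force: [0.5, -1.0, 0.8]
grip_width: 0.0939
grip_force: 0.0
```

Run:
```python
from h import *
o,c,T,m=wrist("pics/w5.png"); print(o["ee_pos"])
print(fit(c,T,m["yel"],(284,208),50,.074),fit(c,T,m["white"],(284,191),58,.015))
a=cv2.imread("pics/w4.png");b=cv2.imread("pics/w5.png"); cv2.imwrite("pics/w45.png",np.hstack([a[100:320,80:480],b[100:320,80:480]]))
```

```text
[0.4379 0.2521 0.4039]
(array([0.4391, 0.2487]), array([0.0521, 0.0526])) (array([0.4366, 0.2521]), array([0.099 , 0.0992]))
```

View pics/w45.png

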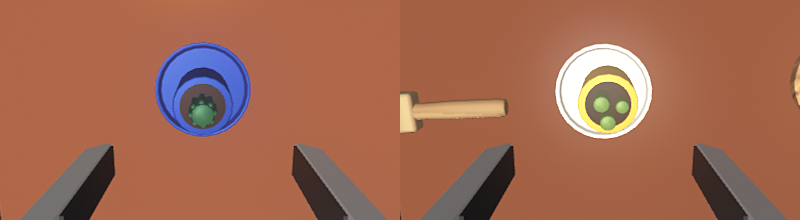

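The blue pot stands inside the blue saucer (203,90 in the left crop). The yellow pot, in the right crop, sits a few mm right of centre on the white saucer (rim at 608,103), so I grasp at the pot itself.

{"name": "servo_tool", "arguments": {"motion": [[0,0.2,-0.3,-2,0],[0,0.2,-0.3,-4,0],[0,0.2,-0.3,-6,0],[0,0.2,-0.3,-8,0],[0,0.2,-0.3,-10,0],[0,0.2,-0.3,-12,0],[0,0.2,-0.3,-14,0],[0,0.2,-0.3,-15.5,0],[0,0.2,-0.3,-16.3,0],[0,0.2,-0.3,-16.3,0],[0.3,0.2,-0.3,-16.3,0],[0.4,0.2,-0.3,-16.3,0],[0.6,0.2,-0.3,-16.3,0],[1,0.2,-0.3,-16.3,0],[1,0.2,-0.3,-16.3,0],[1,0.2,-0.3,-16.3,0],[1,0.2,-0.3,-16.3,0]]}}

```text
time_s: 22.55
ee_pos: [0.44, 0.2497, 0.2412]
eef_rot: [3.142, -0.0, 0.282]
force: [0.9, -2.3, 2.5]
grip_width: 0.0534
grip_force: 20.0
```

{"name": "servo_tool", "arguments": {"motion": [[1,0,0,0.5,0],[1,0,0,2,0],[1,0,0,4.5,0],[1,0,0,7,0],[1,0,0,9.5,0],[1,0,0,12,0],[1,0,0,14,0],[1,0,0,15,0],[1,0.7,-2,15,0],[1,2.2,-6,15,0],[1,4.1,-11,15,0],[1,5.9,-16,15,0],[1,7.8,-21,15,0],[1,9.7,-26,15,0],[1,11.5,-31,15,0],[1,13.4,-36,15,0],[1,15.3,-41,15,0],[1,16.5,-44.5,15,0],[1,17.2,-46.2,15,0],[1,17.2,-46.2,15,0]]}}

```text
time_s: 25.05
ee_pos: [0.6119, -0.2131, 0.3903]
eef_rot: [-3.141, 0.001, 0.28]
force: [0.1, 0.7, -2.8]
grip_width: 0.0539
grip_force: 20.0
```

{"name": "servo_tool", "arguments": {"motion": [[1,0,0,0,0],[1,0,0,-2,0],[1,0,0,-5,0],[1,0,0,-8,0],[1,0,0,-11,0],[1,0,0,-13,0],[1,0,0,-14.2,0],[1,0,0,-14.7,0],[1,0,0,-14.9,0],[1,0,0,-14.95,0],[1,0,0,-14.95,0],[1,0,0,-14.95,0]]}}

```text
time_s: 26.55
ee_pos: [0.612, -0.2123, 0.2419]
eef_rot: [3.141, -0.0, 0.282]
force: [-0.4, 0.6, -2.3]
grip_width: 0.0536
grip_force: 20.0
```

{"name": "servo_tool", "arguments": {"motion": [[1,0,0,-0.04,0],[1,0,0,-0.08,0],[1,0,0,-0.12,0],[1,0,0,-0.12,0],[1,0,0,-0.12,0]]}}

```text
time_s: 27.18
ee_pos: [0.612, -0.2123, 0.2412]
eef_rot: [3.141, -0.0, 0.282]
force: [-3.6, 0.9, 6.7]
grip_width: 0.0537
grip_force: 20.0
```

Contact made, so I release, rise, check, and go to the white pot on the cork.

{"name": "servo_tool", "arguments": {"motion": [[0.4,0,0,0,0],[0.3,0,0,0,0],[0.2,0,0,0,0],[0,0,0,0,0],[0,0,0,0,0],[0,0,0,0,0],[0,0,0,2,0],[0,0,0,5,0],[0,0,0,8,0],[0,0,0,11,0],[0,0,0,14,0],[0,0,0,16.3,0],[0,0,0,16.3,0]]}}

```text
time_s: 28.8
ee_pos: [0.6117, -0.2122, 0.4064]
eef_rot: [3.139, -0.004, 0.282]
force: [0.1, -0.3, 0.1]
grip_width: 0.0936
grip_force: 0.0
```

Run:
```python
from h import *
o,c,T,m=wrist("pics/w6.png"); print(o["ee_pos"])
```

```text
[ 0.6117 -0.2122  0.4064]
```

{"name": "servo_tool", "arguments": {"motion": [[0,-0.6,1.5,0,0],[0,-2,5,0,0],[0,-3.6,9,0,0],[0,-5.2,13,0,0],[0,-6.8,17,0,0],[0,-8.2,20.5,0,0],[0,-9.2,23,0,0],[0,-9.2,23,0,0],[0,-9.2,23,0,0]]}}

```text
time_s: 29.98
ee_pos: [0.5199, 0.0175, 0.403]
eef_rot: [-3.142, 0.001, 0.282]
force: [0.8, -0.7, 0.5]
grip_width: 0.0939
grip_force: 0.0
```

Run:
```python
from h import *
o,c,T,m=wrist("pics/w7.png"); print(o["ee_pos"])
print(fit(c,T,m["white"],(284,208),40,.074))
a=cv2.imread("pics/w6.png");b=cv2.imread("pics/w7.png"); cv2.imwrite("pics/w67.png",np.hstack([a[100:320,80:480],b[100:320,80:480]]))
```

```text
[0.5199 0.0175 0.403 ]
(array([0.5188, 0.0189]), array([0.0527, 0.053 ]))
```

View pics/w67.png

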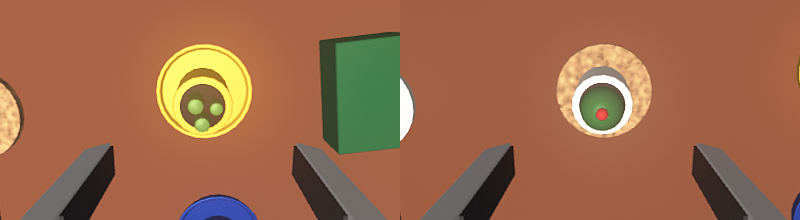

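The yellow pot is centred on the yellow saucer (left crop, 203,104), and the white pot is upright on the cork (right crop, 603,105). I'll grasp the white pot.

{"name": "servo_tool", "arguments": {"motion": [[0,0,0.1,-2,0],[0,0,0.1,-4,0],[0,0,0.1,-6,0],[0,0,0.1,-8,0],[0,0,0.1,-10,0],[0,0,0.1,-12,0],[0,0,0.1,-14,0],[0,0,0.1,-15.5,0],[0,0,0.1,-16.3,0],[0,0,0.1,-16.3,0],[0.3,0,0.1,-16.3,0],[0.4,0,0.1,-16.3,0],[0.6,0,0.1,-16.3,0],[1,0,0.1,-16.3,0],[1,0,0.1,-16.3,0],[1,0,0.1,-16.3,0],[1,0,0.1,-16.3,0]]}}

```text
time_s: 32.15
ee_pos: [0.52, 0.0187, 0.2404]
eef_rot: [3.142, -0.0, 0.282]
force: [-0.5, -0.2, 1.4]
grip_width: 0.0539
grip_force: 20.0
```

{"name": "servo_tool", "arguments": {"motion": [[1,0,0,0.5,0],[1,0,0,2,0],[1,0,0,4.5,0],[1,0,0,7,0],[1,0,0,9.5,0],[1,0,0,12,0],[1,0,0,14,0],[1,-0.5,1.5,14,0],[1,-1.8,5,14,0],[1,-3.2,9,14,0],[1,-4.6,13,14,0],[1,-6,17,14,0],[1,-7.2,20.5,14,0],[1,-8,22.8,14,0],[1,-8.2,23.4,14,0],[1,-8.2,23.4,14,0],[1,-8.2,23.4,12.5,0],[1,-8.2,23.4,10,0],[1,-8.2,23.4,8,0],[1,-8.2,23.4,8,0]]}}

```text
time_s: 34.65
ee_pos: [0.4379, 0.2519, 0.3184]
eef_rot: [3.141, 0.004, 0.281]
force: [0.1, 1.2, -0.9]
grip_width: 0.0535
grip_force: 20.0
```

{"name": "servo_tool", "arguments": {"motion": [[1,0,0,-2,0],[1,0,0,-4.5,0],[1,0,0,-6.3,0],[1,0,0,-7.3,0],[1,0,0,-7.8,0],[1,0,0,-7.93,0],[1,0,0,-7.93,0],[1,0,0,-7.93,0]]}}

```text
time_s: 35.65
ee_pos: [0.438, 0.2527, 0.2415]
eef_rot: [-3.141, -0.001, 0.282]
force: [-0.2, 0.2, -2.7]
grip_width: 0.0537
grip_force: 20.0
```

{"name": "servo_tool", "arguments": {"motion": [[1,0,0,-0.04,0],[1,0,0,-0.08,0],[1,0,0,-0.08,0],[1,0,0,-0.08,0]]}}

```text
time_s: 36.15
ee_pos: [0.438, 0.2527, 0.2404]
eef_rot: [-3.142, -0.0, 0.282]
force: [-1.9, -1.2, 2.5]
grip_width: 0.0538
grip_force: 20.0
```

Light contact. I release, rise, and move clear of the top view.

{"name": "servo_tool", "arguments": {"motion": [[0.4,0,0,0,0],[0.3,0,0,0,0],[0.2,0,0,0,0],[0,0,0,0,0],[0,0,0,0,0],[0,0,0,0,0],[0,0,0,2,0],[0,0,0,5,0],[0,0,0,8,0],[0,0,0,11,0],[0,0,0,14,0],[0,0,0,16.4,0],[0,0,-4,16.4,0],[0,0,-8,16.4,0],[0,-2,-13,16.4,0],[0,-3,-17,16.4,0],[0,-4,-21,16.4,0],[0,-4,-24,16.4,0],[0,-4,-24,16.4,0]]}}

```text
time_s: 38.52
ee_pos: [0.3978, 0.0115, 0.4044]
eef_rot: [3.141, -0.0, 0.279]
force: [-0.4, 0.2, 0.1]
grip_width: 0.0936
grip_force: 0.0
```

Run:
```python
from h import *
c=ctrl.camera("top");d=ctrl.camera("scene")
print(ctrl.get_obs()["time_s"])
cv2.imwrite("pics/end.png",np.vstack([c["image"][110:330,:,::-1],d["image"][60:320,:,::-1]]))
```

```text
38.625
```

View pics/end.png

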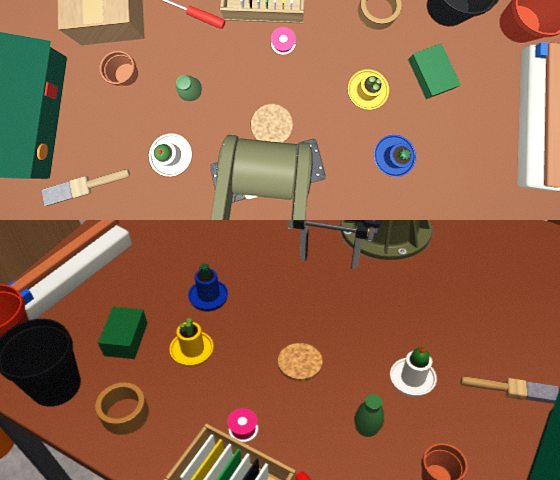

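All three pots are on saucers of their own colour, and the vase (188,88) and spool (283,40) have not moved. The white pot's cactus looks slightly off-axis, so I'll check its tilt in a zoom with the expected rims overlaid.

Run:
```python
from h import *
out=[]
for n in("top","scene"):
    c=ctrl.camera(n); k=6; row=[]
    for p in((.438,.253),(.456,-.2752),(.613,-.2128)):
        def pr(q):
            x=c["camera_from_world"]@np.r_[q,1]; return np.array([c["cx"]-c["fx"]*x[0]/x[2],c["cy"]+c["fy"]*x[1]/x[2]])
        o=(pr([*p,.04])-22).astype(int); im=cv2.resize(c["image"][o[1]:o[1]+44,o[0]:o[0]+44,::-1],None,fx=k,fy=k,interpolation=cv2.INTER_CUBIC)
        for z,r in((.074,.027),(.016,.05)):
            q=np.array([(pr([p[0]+r*np.cos(t),p[1]+r*np.sin(t),z])-o+.5)*k for t in np.linspace(0,6.28,60)]).astype(np.int32); cv2.polylines(im,[q],True,(255,0,255),1)
        row.append(im)
    out.append(np.hstack(row))
cv2.imwrite("pics/zoom.png",np.vstack(out))
```

```text
(no output)
```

View pics/zoom.png

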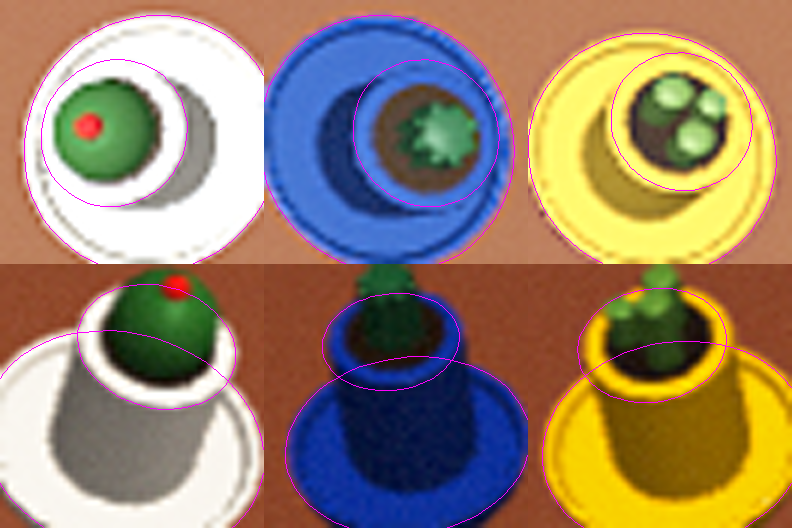

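In the zoom, the rims match the projected upright circles to within about 3 mm for all three pots, so they are upright and centred.

```bash
python3 -c "
from station import ctrl
print(ctrl.hand_in())"
```

```text
the job is handed in; nothing more can be done
None
```

The white, blue and yellow pots each stand upright within about 3 mm of the middle of their own-colour saucer, the vase and spool were not touched, and the job was handed in at about 39 s.

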